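# Clamp the buckle and set the strap guide of a belt jig

### The job

Swing the jig's toggle clamp over onto the brass buckle so that it stays clamped. Then turn the thumbscrew clockwise until the strap guide's shoe seats on its bed, back it off a quarter turn for strap clearance, and finish still gripping the thumbscrew there, ready for its lock nut to be tightened. Leave the pen cup, spool and jar where they stand.

Things in the scene. Friction and masses are not known exactly. Their poses are not given: they have to be found in the camera images.
- jig: Plywood belt jig fixed to the table, 140 x 300 x 20 mm; origin at the centre of its underside (table level), z up, x across it, y along it. On its +y half: a nest with a brass buckle at (0, 40) mm and a steel toggle clamp pivoted on a level line along x through (0, 115, 50) mm. On its -y half: an aluminium bridge (30 mm in x, 94 mm in y, top at 75 mm) carrying the upright thumbscrew at (0, -90) mm, with a round lock nut (22 mm wide, top at 81 mm) beneath its head.
- clamp (a joint): Angle of the toggle clamp arm: 0 = lying level, pad on the buckle (clamped), 1.57 = upright, 2.3 = thrown open, leaning back to the jig's +y side (its stop, where it starts). Its weight throws the 12 mm thick steel arm to whichever side of upright it is on; pushed 0.3 rad past upright it falls shut in about a second and then presses on the buckle with about 2 N. Pushing its end bar takes 1 to 2 N.
- clamp_bar (a point): Middle of the steel crossbar at the clamp arm's free end, 100 mm from the pivot; the bar is 12 mm thick and 60 mm long, along the jig's x. Open, it stands 125 mm above the table, 67 mm beyond the pivot on the jig's +y side; upright, 150 mm; clamped, 50 mm.
- clamp_pad (a point): Rubber-tipped spindle, 18 mm wide at the tip, on the underside of the clamp arm 73 mm from the pivot; its tip lies 22 mm from the arm's centre line. It bears on the buckle's middle bar when clamped. This point is the middle of the tip's face.
- buckle_center (a point): Centre of the brass belt buckle, a flat 60 x 50 x 8 mm frame with an 18 mm wide middle bar, lying loose in the nest on the plywood between four fences 6 mm high (about 2 mm play).
- wing (a point): Steel butterfly head of the thumbscrew, the part to grip: 12 mm thick (its y), 52 mm wide (its x), 26 mm high with flat parallel sides; this point is its centre, 108 mm above the table and on the screw's upright axis, free space of 14 mm beneath it above the lock nut. It turns with the screw but does not rise or sink; its x lies along the jig's x when the screw is seated.
- screw (a joint): Angle of the thumbscrew in rad: 0 = seated (hard stop, the shoe down on its bed), negative = backed off; it grows as the head is turned clockwise seen from above. It starts 1.2 to 2.6 rad short of seated; a quarter turn off the seat reads -1.57. It turns stiffly (0.05 N m) and stays where it is left. The steel shoe beneath the bridge sinks 4 mm for each quarter turn clockwise.
- pen_cup_center (a point): Bystander: grey cup with pens, 68 mm wide, 70 mm high, pens to about 107 mm; centre half-way up the cup.
- spool_center (a point): Bystander: white thread spool standing upright, 48 mm wide, 52 mm high; its centre.
- bead_jar_center (a point): Bystander: small amber jar with a metal cap, 56 mm wide, 60 mm high; its centre.
There are look-alikes about, which are no part of the job. There is more than one size of the part that bears buckle_center; the job needs the middle-sized.

How it is judged:
By the outcome, as a careful person would: the job done as asked, in the order asked, and still so for the second after the job is handed in, while the arm keeps its last pose, push and grip.
It also fails if it takes over 58 s, if anything falls off the work surface, if the arm or the gripper's body presses on something with over 40 N, if the wrist force passes 120 N, or if a joint passes its speed limit or range.

### The arm

A 6-joint arm with a two-finger parallel gripper is mounted at the origin on the work surface. World frame = base frame: x ahead of the robot, y to its left, z up, the work surface at z = 0. Lengths are in m, angles in rad, forces in N, time in s.
With the tool pointing down it reaches from about 0.35 to 0.725 m from the base axis. Payload 6 kg.
Tool frame: the origin (TCP) lies on the centre line of the jaws, within the pads' length; the fingertips stand 25 mm ahead of it and the grasp point (between the pads) lies 6 mm ahead of it (arm.nose_length is the distance from the TCP to the fingertips, in m); x points along the fingers, y is the direction in which the jaws open and shut, and the axes are right-handed (so a half turn about x gives the same grasp; the last joint's range is limited). The gripper opens to 85 mm and grips with 20 to 120 N. Pads are 22 mm wide; open, the fingers measure 114 mm over their backs; the gripper's body (76 mm by 85 mm) begins 54 mm behind the grasp point. The pads swing forward as they close: fully open they stand 13 mm farther back than shut.
Start: joints at [1.658, 0.04, 0.085, 0, -1.615, -0.334], TCP at [0.147, 0.582, 0.256] pointing down, gripper open.
Joint ranges: [-2.56, 2.56], [-1.29, 2.01], [-1.08, 1.49], [-3.29, 1.98], [-2.81, -0.18], [-2.99, 2.99]. Speed limits (rad/s): [2.57, 2.57, 3.01, 3.14, 3.14, 3.14].

### API

Orientations are given as a unit quaternion [w, x, y, z].
In Python, from plant import arm, cams gives the robot as it stands. Calls block until the motion is done:
- arm.goto(position, orientation): joint-space move of the TCP to a pose.
- arm.move_straight(position, orientation=None, velocity=0.15, stop_force=None): straight line of the TCP; orientation=None keeps the orientation; velocity is the mean speed in m/s. With stop_force (N) it stops when the force on the tool has changed by that much, and returns True; else False.
- arm.goto_joints(angles): joint-space move.
- arm.let_go() and arm.clamp(grasp_force=None): open the fingers fully, or close them until they stop; grasp_force is the grip in N (None keeps the last).
- arm.pause(seconds).
- arm.ik(position, orientation): joint angles nearest the present ones, or None.
- cams.camera(name): name is "scene" or "top" or "wrist"; returns (picture, depth): 400x640x3 uint8, red, green, blue; 400x640 float32, m along the optical axis (not along the pixel's ray), 0 where there is no reading.
- cams.camera_params(name): a dict with "intrinsics" (3x3 intrinsics, pixels), "R" (3x3) and "t" (3): a world point X has camera coordinates R X + t. Camera axes: x right, y down, z forward; pixel columns grow to the right and rows downward; lengths in m; the calibration is good to about 2 mm. A picture is of the moment at which its call begins: read the wrist's pose just before it. camera_params takes no time and is no camera call; for the wrist camera it gives the pose at the moment of the call.
A pose or a line that the arm cannot do raises arm.Unreachable and nothing moves.
- arm.close_job(): hands the job in, once; it reports no verdict.
Trained networks look in the newest picture that a camera, given by its name, has taken for a name from the list of things; names that differ only in an ending like _2 or _b are one class to them, and where a whole thing is asked for, a point or a joint stands for the part that bears it (a point fixed in the world has none). Each returns a list of dicts, best first, with "confidence" (0 to 1); they miss things now and then, are a little off and sometimes report something else, mostly with a low value. They report only what shows in the picture. A call takes as long as a camera call. They do not tell look-alikes from the thing itself.
- cams.find_in(camera, thing): "location" ([column, row] in pixels, amid what is visible of it).
- cams.regions_of(camera, thing): "region" (400x640 bool, what is visible of it) and "location" ([column, row] in pixels, amid what is visible of it).
Readings, each from a call of its own:
- arm.read_time_s(): time.
- arm.read_joint_positions(): joint angles.
- arm.read_joint_velocities(): joint speeds.
- arm.read_tau(): joint torques, N m.
- arm.read_tool_pos(): TCP position.
- arm.read_tool_rot(): TCP orientation.
- arm.read_force(): force on the tool from outside, world axes, zero at the start.
- arm.read_ft_torque(): the same for the moment, N m.
- arm.read_width(): opening from 0.0 (shut) to 1.0 (fully open).
Only numpy, scipy, OpenCV 4.12 (cv2) and the standard library are available. Lean on these libraries where they do the work, as an engineer would, in place of code of your own. Each camera call takes 0.05 s, during which the arm holds its last target.

## Working session

There is one attempt and no reset: what is moved stays moved. The work goes in short steps, each a Python script; the robot and the scene stay as the last script left them, time stands still between calls to the robot, and variables do not carry over. Pictures are saved under pics/ and viewed, and the job is handed in when it is done.

```bash
ls; mkdir -p pics; python3 - <<'E'
from plant import arm,cams
import cv2
for n in ["scene","top","wrist"]:
    p,d=cams.camera(n); cv2.imwrite(f"pics/a_{n}.png",p[:,:,::-1])
print(arm.read_time_s(),arm.read_tool_rot(),arm.nose_length)
E
```

```text
pics
0.15 [ 0.08655148 -0.70171356  0.08748994  0.70174955] 0.025
```

View pics/a_scene.png

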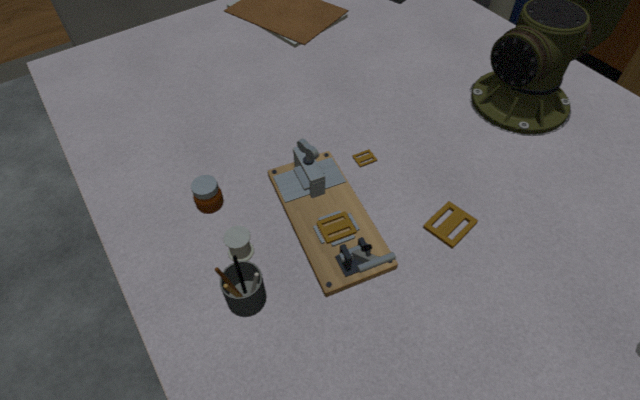

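View pics/a_top.png

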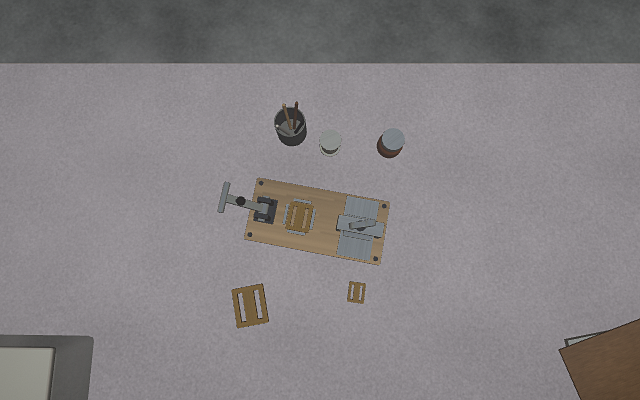

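View pics/a_wrist.png

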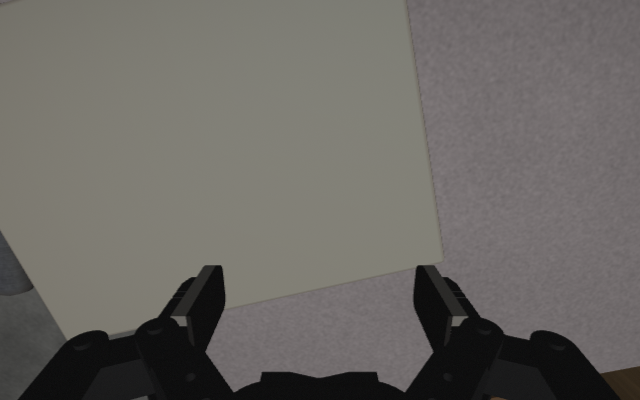

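The scene view shows the jig in the middle with the buckle in its nest (335,227), the clamp thrown open at (370,260) and the bridge and wing at (308,160). The top view shows the clamp bar at (224,197), the buckle at (299,217) and the wing at (362,224). The loose buckles, one large and one small, are the look-alikes. Next I'll measure these.

```bash
cat > h.py <<'E'
from plant import arm,cams
import numpy as np,cv2
def cloud(n,d,P=None):
    P=P or cams.camera_params(n); K=np.array(P["intrinsics"]);R=np.array(P["R"]);t=np.array(P["t"])
    v,u=np.mgrid[:d.shape[0],:d.shape[1]]
    c=np.stack([(u-K[0,2])/K[0,0]*d,(v-K[1,2])/K[1,1]*d,d],-1)
    return (c-t)@R
def proj(n,X,P=None):
    P=P or cams.camera_params(n); c=np.array(P["R"])@X+P["t"]; p=np.array(P["intrinsics"])@c; return p[:2]/p[2]
E
python3 - <<'E'
from h import *
np.set_printoptions(precision=4,suppress=True)
for n in ["top","scene"]:
    p,d=cams.camera(n); W=cloud(n,d); np.save(f"W_{n}.npy",W); cv2.imwrite(f"pics/b_{n}.png",p[:,:,::-1])
    P=cams.camera_params(n); print(n,"campos",-np.array(P["R"]).T@P["t"], (d==0).sum())
    for k in ["jig","clamp_bar","buckle_center","wing","pen_cup_center","spool_center","bead_jar_center","screw"]:
        for r in cams.regions_of(n,k)[:3]:
            m=r["region"]&(d>0); q=W[m]
            if len(q): print(k,round(r["confidence"],2),r["location"],m.sum(),"med",np.median(q,0),"zmax",q[:,2].max())
            if k=="jig" and r["confidence"]>.5: np.save(f"jig_{n}.npy",m)
            if k in("wing","screw") and r["confidence"]>.5: np.save(f"wing_{n}.npy",m)
print(arm.read_time_s())
E
```

```text
top campos [0.4882 0.0181 0.8232] 995
jig 0.83 [319.0, 221.1] 8539 med [0.5659 0.0259 0.0225] zmax 0.13377056175729468
clamp_bar 0.84 [235.2, 201.7] 630 med [0.5932 0.1813 0.1159] zmax 0.13377056175729468
buckle_center 0.74 [357.9, 293.3] 313 med [ 0.4137 -0.056   0.0065] zmax 0.011083327652462035
buckle_center 0.7 [247.3, 304.2] 965 med [0.3826 0.171  0.0119] zmax 0.015903077246376872
buckle_center 0.69 [299.4, 216.7] 490 med [0.5726 0.0675 0.0289] zmax 0.033540742327913715
wing 0.66 [361.2, 224.9] 148 med [ 0.5503 -0.0589  0.1202] zmax 0.1247317818055739
pen_cup_center 0.7 [291.0, 126.4] 1093 med [0.7799 0.0904 0.0426] zmax 0.10860546674799686
spool_center 0.73 [331.5, 141.0] 473 med [0.7337 0.0014 0.0527] zmax 0.05732180861273387
bead_jar_center 0.67 [392.5, 140.1] 624 med [ 0.7322 -0.1294  0.06  ] zmax 0.0653029657797948
screw 0.71 [362.3, 223.5] 162 med [ 0.5503 -0.0586  0.12  ] zmax 0.1247317818055739
scene campos [0.8482 0.4475 0.7155] 1018
jig 0.95 [327.2, 218.3] 9489 med [0.5811 0.0407 0.0222] zmax 0.13382981273941277
jig 0.19 [334.0, 223.2] 694 med [0.574  0.0695 0.0285] zm
[... 401 characters left out ...]
[450.4, 224.0] 1207 med [0.3876 0.1736 0.0113] zmax 0.015797451658940132
wing 0.7 [308.6, 148.2] 306 med [ 0.5539 -0.0581  0.1135] zmax 0.12398655332337598
pen_cup_center 0.59 [245.3, 287.6] 2119 med [0.7739 0.089  0.0479] zmax 0.10877629234283658
spool_center 0.6 [237.5, 243.3] 792 med [0.7405 0.0099 0.0522] zmax 0.09227575432513184
spool_center 0.43 [329.9, 219.4] 9686 med [0.5813 0.042  0.0222] zmax 0.13382981273941277
bead_jar_center 0.88 [205.0, 191.9] 973 med [ 0.7414 -0.1174  0.0503] zmax 0.064215672418348
bead_jar_center 0.18 [368.1, 255.7] 718 med [0.5966 0.189  0.1231] zmax 0.13382981273941277
screw 0.87 [307.1, 149.4] 346 med [ 0.5532 -0.0573  0.1118] zmax 0.12398655332337598
1.05
```

```bash
python3 - <<'E'
from h import *
np.set_printoptions(precision=4,suppress=True)
for n in ["top","scene"]:
    W=np.load(f"W_{n}.npy"); j=cv2.dilate(np.load(f"jig_{n}.npy").astype(np.uint8),np.ones((5,5)))>0
    m=j&(W[...,2]>.014)&(W[...,2]<.027); q=W[m][:,:2].astype(np.float32)
    print(n,"z",np.median(W[m][:,2]),cv2.minAreaRect(q*1000))
    w=np.load(f"wing_{n}.npy"); s=w&(W[...,2]>.112); q=W[s][:,:2].astype(np.float32)
    print("wing top",s.sum(),cv2.minAreaRect(q*1000),q.mean(0))
    c,v=np.linalg.eigh(np.cov(q.T)); print(v[:,1],np.sqrt(c))
    b=j&(W[...,2]>.07)&(W[...,2]<.082); q=W[b][:,:2].astype(np.float32); print("bridge",cv2.minAreaRect(q*1000),b.sum())
    b=j&(W[...,2]>.115)&(W[...,1]>.1); q=W[b][:,:2].astype(np.float32); print("bar",cv2.minAreaRect(q*1000),b.sum())
    r=W[...,2]
p=cv2.imread("pics/b_top.png")[170:275,210:400]; cv2.imwrite("pics/c_top.png",cv2.resize(p,None,fx=4,fy=4,interpolation=2))
p=cv2.imread("pics/b_scene.png")[130:300,250:410]; cv2.imwrite("pics/c_scene.png",cv2.resize(p,None,fx=3.5,fy=3.5,interpolation=2))
E
```

```text
top z 0.02169314980580371 ((567.3405151367188, 28.894943237304688), (300.3902282714844, 140.2024383544922), 79.71056365966797)
wing top 156 ((550.7162475585938, -58.14265441894531), (11.565507888793945, 47.868648529052734), 8.468297004699707) [ 0.5505 -0.0581]
[-0.1455  0.9894] [0.0034 0.0136]
bridge ((569.1445922851562, 28.878067016601562), (274.0594177246094, 34.959922790527344), 79.94538879394531) 555
bar ((596.9679565429688, 192.04696655273438), (44.75086212158203, 59.61375427246094), 79.8611068725586) 325
scene z 0.021457454956743147 ((567.2923583984375, 29.806289672851562), (301.0242004394531, 140.61471557617188), 79.70044708251953)
wing top 170 ((551.5296630859375, -58.431236267089844), (13.994765281677246, 50.47621154785156), 9.099858283996582) [ 0.552  -0.0562]
[-0.1738  0.9848] [0.0038 0.0143]
bridge ((565.9318237304688, 34.404266357421875), (282.6166687011719, 38.08258056640625), 78.87664031982422) 484
bar ((707.85400390625, 319.0322570800781), (379.8493957519531, 53.60966873168945), 45.704288482666016) 480
```

View pics/c_top.png

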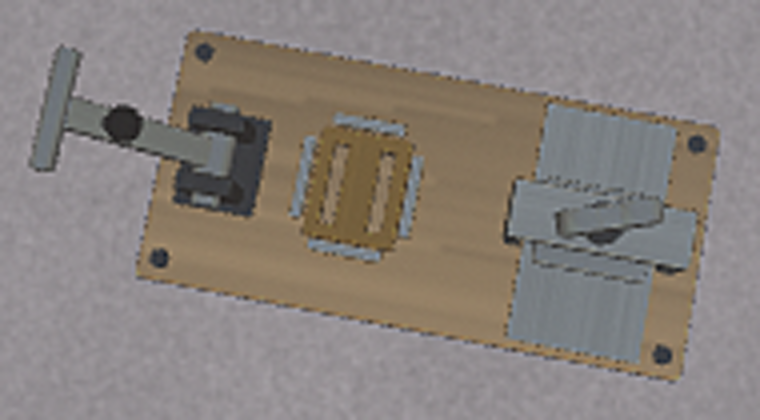

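View pics/c_scene.png

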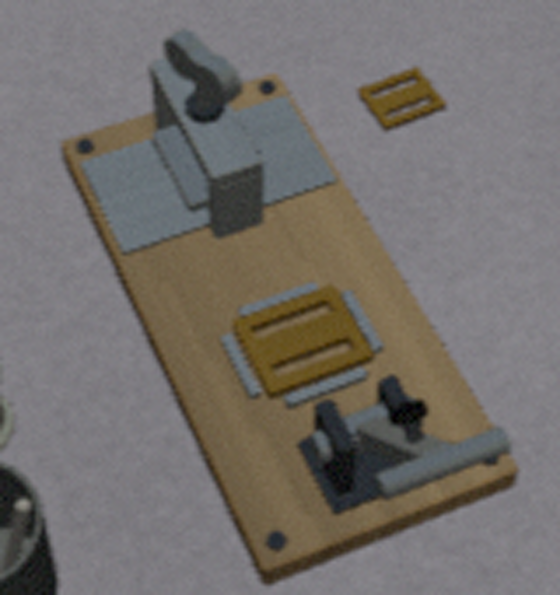

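The plan in numbers:
- **Jig:** centre (0.567, 0.029), yaw −10.3°. The measured wing and bar positions agree with the given geometry.
- **Wing:** its long axis is at about 99°, so the screw reads about −1.9 rad.

I'll check reachability, then do the clamp.

```bash
cat >> h.py <<'E'
from scipy.spatial.transform import Rotation as Ro
C=np.array([.5673,.0293]); TH=np.deg2rad(-10.3)
def jig(x,y,z):
    c,s=np.cos(TH),np.sin(TH); return np.array([C[0]+c*x-s*y,C[1]+s*x+c*y,z])
def down(yaw): # yaw of tool y, rad
    X=np.array([0,0,-1.]);Y=np.array([np.cos(yaw),np.sin(yaw),0]);q=Ro.from_matrix(np.c_[X,Y,np.cross(X,Y)]).as_quat()
    return q[[3,0,1,2]]
E
python3 - <<'E'
from h import *
np.set_printoptions(precision=3,suppress=True)
print(jig(0,-.09,.108),jig(0,.182,.125))
for a in (0,np.pi):
    for y,z in((.225,.25),(.225,.14),(.09,.17)): print("clamp",a,y,arm.ik(jig(0,y,z),down(TH+a)))
for d in (8.9,188.9,-171.1):
    for k in (0,30,60,90,109,120): print(d,k,arm.ik(jig(0,-.09,.118),down(np.deg2rad(d-k))))
E
```

```text
[ 0.551 -0.059  0.108] [0.6   0.208 0.125]
clamp 0 0.225 [ 0.695  0.192  0.238  0.    -1.617  2.267]
clamp 0 0.225 [ 0.695  0.207  0.055  0.    -1.419  2.267]
clamp 0 0.09 [ 0.536  0.035 -0.078  0.    -1.459  2.426]
clamp 3.141592653589793 0.225 [ 0.695  0.192  0.238  0.    -1.617 -0.875]
clamp 3.141592653589793 0.225 [ 0.695  0.207  0.055  0.    -1.419 -0.875]
clamp 3.141592653589793 0.09 [ 0.536  0.035 -0.078  0.    -1.459 -0.716]
8.9 0 None
8.9 30 [ 0.255 -0.053 -0.26   0.    -1.364  2.518]
8.9 60 [ 0.255 -0.053 -0.26   0.    -1.364  1.994]
8.9 90 [ 0.255 -0.053 -0.26   0.    -1.364  1.471]
8.9 109 [ 0.255 -0.053 -0.26   0.    -1.364  1.139]
8.9 120 [ 0.255 -0.053 -0.26   0.    -1.364  0.947]
188.9 0 [ 0.255 -0.053 -0.26   0.    -1.364 -0.1  ]
188.9 30 [ 0.255 -0.053 -0.26   0.    -1.364 -0.624]
188.9 60 [ 0.255 -0.053 -0.26   0.    -1.364 -1.147]
188.9 90 [ 0.255 -0.053 -0.26   0.    -1.364 -1.671]
188.9 109 [ 0.255 -0.053 -0.26   0.    -1.364 -2.002]
188.9 120 [ 0.255 -0.053 -0.26   0.    -1.364 -2.194]
-171.1 0 [ 0.255 -0.053 -0.26   0.    -1.364 -0.1  ]
-171.1 30 [ 0.255 -0.053 -0.26   0.    -1.364 -0.624]
-171.1 60 [ 0.255 -0.053 -0.26   0.    -1.364 -1.147]
-171.1 90 [ 0.255 -0.053 -0.26   0.    -1.364 -1.671]
-171.1 109 [ 0.255 -0.053 -0.26   0.    -1.364 -2.002]
-171.1 120 [ 0.255 -0.053 -0.26   0.    -1.364 -2.194]
```

```bash
python3 - <<'E'
from h import *
np.set_printoptions(precision=3,suppress=True)
q=down(TH+np.pi)
arm.clamp()
arm.goto(jig(0,.228,.22),q)
arm.move_straight(jig(0,.228,.137),velocity=.15)
print(arm.read_tool_pos(),arm.read_force(),arm.read_time_s())
print(arm.move_straight(jig(0,.135,.160),velocity=.08,stop_force=15),arm.read_tool_pos(),arm.read_force())
print(arm.move_straight(jig(0,.092,.160),velocity=.08,stop_force=15),arm.read_tool_pos(),arm.read_force())
arm.pause(.8)
p,d=cams.camera("scene"); cv2.imwrite("pics/d_scene.png",p[:,:,::-1]); print(arm.read_time_s())
E
```

```text
[0.608 0.254 0.138] [ 0.125 -0.286  0.951] 4.5583
False [0.591 0.162 0.16 ] [ 0.489 -0.009  0.422]
False [0.584 0.12  0.16 ] [0.141 0.513 0.245]
7.4417
```

View pics/d_scene.png

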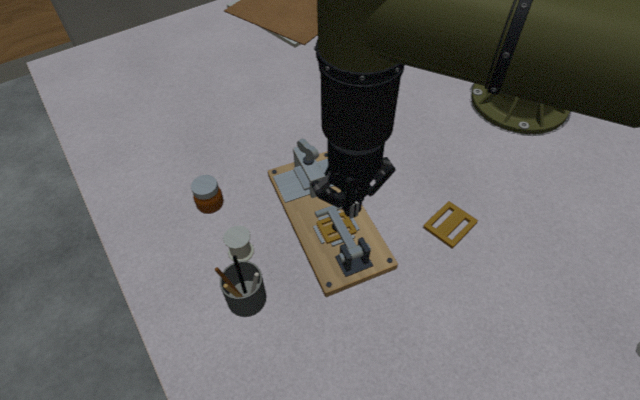

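The clamp arm is now lying over the buckle, with its bar near (325,213). Next I'll hover over the wing and measure it closely with the wrist camera.

```bash
python3 - <<'E'
from h import *
np.set_printoptions(precision=4,suppress=True)
arm.move_straight(jig(0,.092,.22),velocity=.2)
arm.let_go()
arm.goto(jig(0,-.09,.22),down(np.deg2rad(188.9)))
P=cams.camera_params("wrist"); p,d=cams.camera("wrist"); W=cloud("wrist",d,P)
cv2.imwrite("pics/e_wrist.png",p[:,:,::-1])
m=np.zeros(d.shape,bool)
for r in cams.regions_of("wrist","wing")[:2]: print(r["confidence"],r["location"],r["region"].sum()); m|=r["region"] if r["confidence"]>.4 else False
s=m&(d>0)&(W[...,2]>.113)&(W[...,2]<.128); q=W[s][:,:2].astype(np.float32)
print(s.sum(),np.median(W[s][:,2])); 
if s.sum()>20: print(cv2.minAreaRect(q*1000)); c,v=np.linalg.eigh(np.cov(q.T));print(np.rad2deg(np.arctan2(v[1,1],v[0,1])),q.mean(0))
p,d=cams.camera("scene"); cv2.imwrite("pics/e_scene.png",p[:,:,::-1])
print(arm.read_time_s(),arm.read_joint_positions())
E
```

```text
0.86 [318.1, 203.7] 1154
1084 0.11872495217042747
((551.7535400390625, -61.466880798339844), (11.723029136657715, 49.56596374511719), 8.40687370300293)
98.78916744836565 [ 0.5522 -0.0634]
9.5833 [ 0.2568 -0.0818 -0.1014 -0.0001 -1.5514 -0.1005]
```

View pics/e_wrist.png

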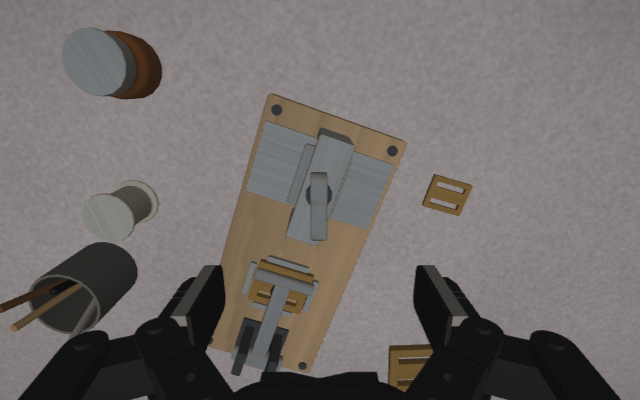

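View pics/e_scene.png

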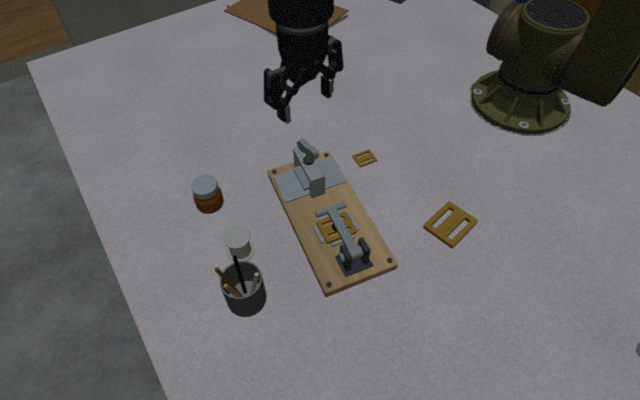

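The wrist view shows the wing at (318,205), angle 98.8°, where expected. The clamp lies shut on the buckle at (280,290), and the bystanders haven't moved. Next I'll grip the wing.

```bash
python3 - <<'E'
from h import *
np.set_printoptions(precision=3,suppress=True)
q=down(np.deg2rad(188.8)); p=np.array([.5513,-.0597,.118])
print(arm.move_straight(p,q,velocity=.1,stop_force=10),arm.read_tool_pos())
print(arm.read_force(),arm.read_ft_torque())
arm.clamp(40)
print(arm.read_width(),arm.read_force(),arm.read_ft_torque(),arm.read_tool_pos(),arm.read_time_s(),arm.read_joint_positions())
E
```

```text
False [ 0.552 -0.06   0.119]
[ 0.473 -0.479  0.036] [-0.037  0.018  0.001]
0.13095488958062845 [ 2.208 -0.068 -0.753] [-0.006 -0.768 -0.069] [ 0.552 -0.06   0.118] 11.4083 [ 0.254 -0.053 -0.26   0.    -1.363 -0.101]
```

```bash
python3 - <<'E'
from h import *
np.set_printoptions(precision=3,suppress=True)
j=np.array(arm.read_joint_positions()); j0=j.copy(); 
for k in [10,30,50,70,85,95,100]:
    g=j0.copy(); g[5]-=np.deg2rad(k); arm.goto_joints(g)
    print(k,np.rad2deg(j0[5]-arm.read_joint_positions()[5]).round(2),arm.read_force(),arm.read_ft_torque(),arm.read_tau()[5].round(3),arm.read_time_s())
np.save("j0.npy",j0)
E
```

```text
10 9.78 [ 2.359 -0.166  0.181] [ 0.019 -0.584 -0.038] -0.371 11.7
30 29.68 [ 4.322  0.005 -2.051] [ 0.025 -1.072 -0.032] -0.183 12.125
50 49.64 [ 5.703 -0.528 -3.096] [-0.26  -1.675 -0.02 ] -0.063 12.55
70 69.66 [ 6.153 -0.466 -2.592] [-0.483 -1.88  -0.062] -0.098 12.975
85 84.66 [ 6.353 -1.543 -1.954] [-0.615 -1.933 -0.086] -0.146 13.3333
95 94.67 [ 5.783 -2.008 -3.076] [-0.692 -2.081 -0.059] -0.202 13.625
100 99.66 [ 5.817 -1.677 -2.882] [-0.745 -2.063 -0.106] -0.149 13.875
```

```bash
python3 - <<'E'
from h import *
np.set_printoptions(precision=3,suppress=True)
j0=np.load("j0.npy")
for k in np.arange(102,122,1.):
    g=j0.copy(); g[5]-=np.deg2rad(k); arm.goto_joints(g); arm.pause(.1)
    T=arm.read_ft_torque();t=arm.read_tau()[5]
    print(k,np.rad2deg(j0[5]-arm.read_joint_positions()[5]).round(2),arm.read_force(),T,t.round(3),arm.read_width().round(4))
    if abs(T[2])>.9: break
print(arm.read_time_s())
E
```

```text
Traceback (most recent call last):
AttributeError: 'float' object has no attribute 'round'
```

```bash
python3 - <<'E'
from h import *
np.set_printoptions(precision=3,suppress=True)
j0=np.load("j0.npy")
for k in np.arange(103,122,1.):
    g=j0.copy(); g[5]-=np.deg2rad(k); arm.goto_joints(g); arm.pause(.1)
    T=arm.read_ft_torque();t=arm.read_tau()[5]
    print(k,np.rad2deg(j0[5]-arm.read_joint_positions()[5]).round(2),arm.read_force(),T,t.round(3),round(float(arm.read_width()),4))
    if abs(T[2])>.9: break
print(arm.read_time_s())
E
```

```text
103.0 102.64 [ 6.438 -2.659 -3.468] [-0.765 -2.098 -0.072] 0.049 0.1311
104.0 103.64 [ 5.409 -2.906 -3.765] [-0.854 -2.129  0.022] 0.049 0.1304
105.0 104.64 [ 5.528 -1.929 -2.467] [-0.76  -2.06  -0.044] 0.049 0.134
106.0 105.64 [ 6.181 -2.276 -3.01 ] [-0.796 -2.089 -0.048] 0.049 0.1295
107.0 106.64 [ 5.984 -1.989 -3.643] [-0.799 -2.113 -0.073] 0.049 0.1313
108.0 107.64 [ 6.24  -3.379 -2.849] [-0.837 -2.144 -0.024] 0.049 0.133
109.0 108.64 [ 5.964 -2.721 -3.326] [-0.93 -2.15 -0.03] 0.049 0.1313
110.0 109.6 [ 6.895 -3.249 -3.578] [-0.863 -2.098  0.463] -0.422 0.1298
111.0 110.55 [ 6.53  -2.175 -3.011] [-0.994 -2.041  0.895] -0.912 0.1315
112.0 111.52 [ 5.94  -2.983 -2.666] [-1.079 -2.081  1.247] -1.241 0.1321
17.725
```

The moment jumps at 109.5°, against 109.1° predicted from vision, so the shoe is seated. Now I'll back off 90° from first contact.

```bash
python3 - <<'E'
from h import *
np.set_printoptions(precision=3,suppress=True)
j0=np.load("j0.npy")
for k in [109,80,50,30,18.7]:
    g=j0.copy(); g[5]-=np.deg2rad(k); arm.goto_joints(g); arm.pause(.1)
    print(k,np.rad2deg(j0[5]-arm.read_joint_positions()[5]).round(2),arm.read_force(),arm.read_ft_torque(),round(float(arm.read_width()),4))
R=Ro.from_quat(np.array(arm.read_tool_rot())[[1,2,3,0]]).as_matrix(); print("tool y yaw",np.rad2deg(np.arctan2(R[1,1],R[0,1])),arm.read_tool_pos())
P=cams.camera_params("wrist"); p,d=cams.camera("wrist"); W=cloud("wrist",d,P); np.save("Ww.npy",W); cv2.imwrite("pics/f_wrist.png",p[:,:,::-1])
for n in("scene","top"):
    p,d=cams.camera(n); np.save(f"W2_{n}.npy",cloud(n,d)); cv2.imwrite(f"pics/f_{n}.png",p[:,:,::-1])
print(arm.read_time_s())
E
```

```text
109 108.63 [ 6.15  -2.544 -3.807] [-0.802 -2.078  0.049] 0.1307
80 79.63 [ 5.694 -2.106 -2.846] [-0.546 -1.972  0.087] 0.1294
50 49.63 [ 5.123 -0.99  -2.068] [-0.234 -1.635  0.029] 0.1303
30 30.05 [ 4.51 -0.46 -1.73] [-0.203 -1.643  0.055] 0.1325
18.7 18.94 [ 5.554 -1.098 -2.529] [-0.134 -1.633 -0.01 ] 0.1314
tool y yaw 169.86651919014005 [ 0.552 -0.06   0.118]
20.475
```

View pics/f_wrist.png

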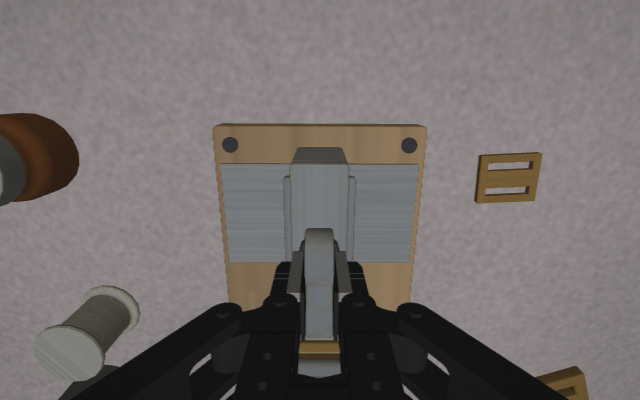

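View pics/f_scene.png

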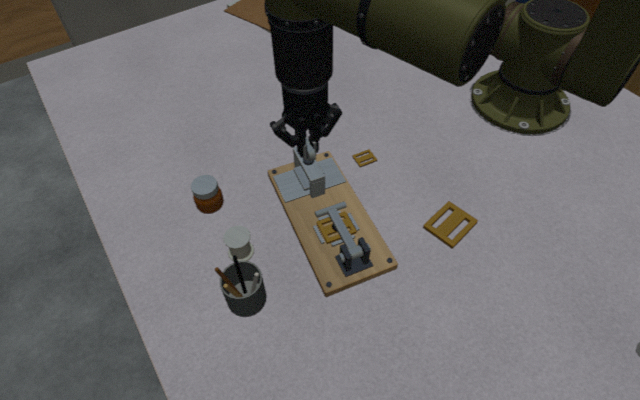

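The wing is held in line with the bridge, a quarter turn off the seat (tool yaw 169.9°, ideal 169.7°). The clamp is still down. I'll do one last check of the clamp and bystander positions, then hand in.

```bash
python3 - <<'E'
from h import *
np.set_printoptions(precision=3,suppress=True)
W=np.load("W2_scene.npy")
J=(W[...,:2]-C)@np.array([[np.cos(TH),-np.sin(TH)],[np.sin(TH),np.cos(TH)]])
m=(abs(J[...,0])<.028)&(abs(J[...,1]-.015)<.005); print("bar z",np.percentile(W[m][:,2],[20,50,90]))
cams.camera("scene")
for k in ["pen_cup_center","spool_center","bead_jar_center"]:
    r=cams.find_in("scene",k)[0]; print(k,r)
print(arm.read_width(),arm.read_time_s())
arm.close_job()
E
```

```text
bar z [0.052 0.058 0.445]
pen_cup_center {'location': [244.8, 287.3], 'confidence': 0.94}
spool_center {'location': [238.4, 243.3], 'confidence': 0.82}
bead_jar_center {'location': [204.9, 191.2], 'confidence': 0.81}
0.12826972530049957 20.675
the job is handed in; nothing more can be done
```

The job is done as asked and handed in at 20.7 s of the 58 s; `close_job` gives no verdict.

- **Clamp:** I pushed the toggle clamp past upright and it fell shut on the buckle. In the last check its bar's top was about 57 mm above the table, which matches the clamped position (50 mm to the bar's middle plus half its 12 mm thickness).
- **Thumbscrew:** I gripped the wing and turned it clockwise until the twisting moment rose sharply at about 109°. The camera images had predicted the seat at 109.1°. I then backed it off a quarter turn from first contact. The tool yaw reads 169.9° against an ideal of 169.7°, and the wrist picture shows the wing in line with the bridge.
- **Grip:** the gripper is still holding the wing at 40 N. A steady side load of about 6 N remains on the wrist, well inside the limits.
- **Bystanders:** the pen cup, spool and jar are within about a pixel of where they stood before the job.

No check failed or disagreed.

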